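# Prise up the pressing-box lid and slip in the drying spacer

## Task

The heavy stone-topped lid of the pressing box must be propped ajar so that the painted work inside can air. With the pry bar over the fulcrum block and its tip under the lid's steel lip, lever the lid up without wrenching it hard against its hinge stop, leave the bar holding it up by its own weight, and slide the spacer, tongue first, under the plain half of the lid's front edge until its tip is felt to butt gently against the stop strip hidden under the lid, without shoving the strip back. Then take the bar out and lay it flat on the table so that the lid rests on the spacer; keep the gripper off the lid and box, do not ram anything, and leave the jar, bottle and dish where they are.

Things in the scene. Friction and masses are not known exactly. Their poses are not given: they have to be found in the camera images.
- press: Pressing box fixed to the table: pale bed 220 mm deep (x), 200 wide (y), 85 high, lid on top. Origin at the centre of its underside, z up. Plain upright front at x = -110 mm, -x out of it. Lip on the +y half; the spacer goes in on the other, y about -45 mm (-70 to -20). There a stop strip 4 mm high, unseen under the lid, lies 42 to 58 mm behind the front (feel for it; over 10 N shoves it back)
- lid (a joint): Lid angle, rad: 0 shut, grows as the front rises; hinge along y at x = +110, z = 85 mm of the box, hard stop at 0.091 (front 20 mm up). Lid 220 x 200 x 32 mm, white stone on wood, 3 kg +-10 %. Stiff damped hinge: about 23 N at the lip raises it, about 4 N keeps it up (the bar left over the fulcrum gives 8 N); bare, it sinks shut. The spacer enters freely from 0.055; resting on it, about 0.04
- lid_lip (a point): Centre of the underside of the steel lip on the lid's front edge: a plate 44 mm wide (along the box's y), 8 mm thick, sticking 24 mm out of the front; underside level with the bed's top, 85 mm above the table when shut. The point is 12 mm out from the front, at y = +45 mm of the box
- ridge (a point): Middle of the top line of the fulcrum block, fixed to the table in front of the lip, 77 mm above the table: wooden block 34 mm (x) by 70 mm (y), 69 mm high, crowned by a steel rod of 8 mm radius along its y. The ridge is 53 to 61 mm out from the box's front. x points to the box, square within 0.05 rad
- bar_grip (a point): Centre of the handle of the loose steel pry bar (0.55 kg, 220 mm long, flat underside): handle 100 mm long, 20 wide, 28 high, then a flat blade 120 mm long, 22 wide, 6 thick, flush with its underside. The point is 14 mm above the underside; x points along the bar to the blade's tip, 170 mm away; z up
- bar_tip (a point): Middle of the end edge of the pry bar's blade, on the underside; same axes as the grip
- shim_head (a point): Centre of the wooden head of the loose spacer (120 g): head 20 mm long, 28 wide, 24 high; the point is 12 mm above the underside. x points along the steel tongue, which starts at the head's front face (10 mm ahead), flush with the underside: 28 mm wide, 60 long, 8 mm thick for the first 35 mm, then 5 mm
- jar: Bystander: glass jar with white cap, 68 mm across, 95 mm high; origin under its centre
- paint: Bystander: green paint bottle, 38 mm across, 120 mm high; origin under its centre
- dish: Bystander: shallow white dish 70 x 110 x 25 mm; origin under its centre
- shim_tip (a point): Middle of the end edge of the spacer's tongue, on the underside, 70 mm ahead of the head's centre; same axes. Fully in, it touches the stop strip, lying on the bed's top, the head still 2 to 18 mm clear of the lid's front edge
There are look-alikes about, which are no part of the job. Several things look just like the part that bears shim_head: the one meant starts farthest from the robot's base. What is meant by the part that bears bar_grip is not blue, and is the larger of those in its own colour.

How it is judged (in metres and radians):
On the way, in this order (a step that is already met when the one before it is completed fails the run):
1. the lid is levered up by the bar lying over the fulcrum block (value of joint lid above 0.05 rad and contact force between bar and lid above 2 N and contact force between bar and fulcrum above 2 N), for 0.2 s.
2. the spacer's tongue is under the lid with its tip against the stop strip while the bar holds the lid up (x of shim_tip in the frame of stop_edge between -0.002 and 0.002 m and y of shim_tip in the frame of press between -0.08 and -0.01 m and z of shim_tip in the frame of press between 0.082 and 0.089 m and contact force between bar and lid above 1 N), for 0.2 s.
At the end, for the whole second after the job is handed in: The lid rests on the spacer (0.033 to 0.048 rad, over 1 N), the tongue's tip within 2 mm of the hidden stop strip, in the half away from the lip, square to the front within 0.15 rad; the bar lies flat and still on the table, clear of lid, box and fulcrum block (value of joint lid between 0.033 and 0.048 rad and contact force between shim and lid above 1 N and x of shim_tip in the frame of stop_edge between -0.002 and 0.002 m and y of shim_tip in the frame of press between -0.08 and -0.01 m and z of shim_tip in the frame of press between 0.082 and 0.089 m and angle between the x axis of shim_tip and the x axis of press, either way round below 0.15 rad and contact force between bar and lid below 0.1 N and contact force between bar and fulcrum below 0.1 N and contact force between bar and press below 0.1 N and height (world z) of bar_grip below 0.02 m and height (world z) of bar_tip below 0.006 m and linear speed of each of bar, shim below 0.02 m/s and velocity of joint lid below 0.01 rad/s); the robot touches nothing.
It fails at once if the gripper or arm touches the lid or the box (over 3 N) (contact force between any of the fingers, the arm and press above 3 N).
It fails at once if the bar wrenches the lid (over 50 N between them) (contact force between bar and lid above 50 N).
It fails at once if the bar is rammed into the bed (over 45 N), the spacer into the lid (over 40 N), or the stop strip is shoved back more than 2.5 mm (contact force between bar and press_c0 above 45 N or contact force between shim and lid above 40 N or distance of stop_edge from where it was at the start of the episode above 0.0025 m).
It fails at once if a bystander is moved more than 20 mm (distance of any of jar, paint, dish from where it was at the start of the episode above 0.02 m).
It also fails if it takes over 72 s, if anything falls off the work surface, if the arm or the gripper's body presses on something with over 40 N, if the wrist force passes 120 N, or if a joint passes its speed limit or range.

## Robot

A 7-joint arm with a two-finger parallel gripper is mounted at the origin on the work surface. World frame = base frame: x ahead of the robot, y to its left, z up, the work surface at z = 0. Lengths are in mm, angles in rad, forces in N, time in s.
With the tool pointing down it reaches from about 400 to 875 mm from the base axis. Payload 4.4 kg.
Tool frame: the origin (TCP) lies at the very end of the fingers, on their centre line; the grasp point (between the pads) lies 19 mm behind it; z points along the fingers, y is the direction in which the jaws open and shut (so a half turn about z gives the same grasp; the last joint's range is limited). The gripper opens to 85 mm and grips with 20 to 120 N. Pads are 22 mm wide; open, the fingers measure 114 mm over their backs; the gripper's body (76 mm by 85 mm) begins 54 mm behind the grasp point. The pads swing forward as they close: fully open they stand 13 mm farther back than shut.
Start: joints at [1.07, 0.628, 0.038, 1.517, -0.027, 0.996, -0.02], TCP at [273.827, -589.522, 231.313] pointing down, gripper open.
Joint ranges: [-3.06, 3.06], [-0.37, 2.12], [-1.25, 1.32], [0.18, 2.47], [-1.1, 4.24], [0.23, 1.98], [-2.94, 2.94]. Speed limits (rad/s): [2.57, 2.57, 3.14, 3.14, 3.14, 3.14, 3.14].

## Interface

Orientations are given as [roll, pitch, yaw] about the fixed x, y, z axes, in that order (R = Rz(yaw) Ry(pitch) Rx(roll)).
In Python, from cell import ctrl, eyes gives the robot as it stands.
- The arm moves only by the tool move_arm, never from a script. Its argument "increments" is a list of rows, each a list of 6 numbers: the shift along the tool's x, y, z in cm, then the turn, a rotation vector about the tool's x, y, z in degrees. In form: [[x, y, z, wx, wy, wz], ...]. A call has 1 to 20 rows; each row is the pose to reach, as a shift and turn from the pose commanded when the call began, along the tool's axes at that moment; what a row does not reach only later rows make up. A row lasts 1/10 s, in which the tool goes at most 50 mm and 8.59 degrees, less where a joint would pass 70% of its speed; a pose out of reach is approached as far as the arm can. A call with a gripper value outside its range is refused whole. "grip" is the opening, from -1 (shut) to 1 (fully open), set as the call begins (left out, the last holds). The fingers move at their own pace and stop on an object; the grip force is fixed at half the most. Time passes only in rows, so rows that repeat a pose let the fingers close. It gives the time, the measured TCP pose, the force and the opening at its end, in the units of the state.
- ctrl.read_state(): the state, without advancing time (a new reading comes with each control period).
- eyes.get_image(name): name is "scene" or "top"; returns the picture (384x512x3 uint8, red, green, blue); there is no depth.
- eyes.calibration(name): a dict with "fx", "fy", "cx", "cy" (pixels), "dist" ([k1, k2, p1, p2, k3] as OpenCV has them; the pictures are not rectified), "pose" (4x4, takes a point from camera to world coordinates). Camera axes: x right, y up, looking along -z (the intrinsics and any distortion apply to the point x, -y, -z); pixel columns grow to the right and rows downward; lengths in mm; the calibration is good to about 2 mm. A picture is of the moment at which its call begins. calibration takes no time and is no camera call.
- ctrl.finish_job(): hands the job in, once; it reports no verdict.
The state is a dict: "clock": time; "qpos": joint angles; "qd": joint speeds; "tau": joint torques, N m; "eef_pos": TCP position; "tool_rot": TCP orientation; "force": force on the tool from outside, world axes, zero at the start; "torque": the same for the moment, N m; "width": finger opening in mm.
Only numpy, scipy, OpenCV 4.12 (cv2) and the standard library are available. Lean on these libraries where they do the work, as an engineer would, in place of code of your own. Each camera call takes 0.05 s, during which the arm holds its last target. There are 200 camera calls.

## Working session

There is one attempt and no reset: what is moved stays moved. The work goes in short steps, Python scripts to look and compute and a tool call to move; the robot and the scene stay as the last step left them, time stands still between calls to the robot, and variables do not carry over. Pictures are saved under pics/ and viewed, about 8 in all and at most 12, crops included, and the job is handed in when it is done.

Besides the shell and the picture viewer there is one more tool, called after ">>>" as name(argument=value, ...) on one line, values as JSON. move_arm: Moves the arm, as the interface text tells. Its arguments: {"type":"object","properties":{"increments":{"type":"array","items":{"type":"array","items":{"type":"number"}}},"grip":{"type":"number"}},"required":["increments"]}

```bash
mkdir -p pics; ls; python3 - <<'E'
from cell import ctrl, eyes
import cv2,numpy as np
s=ctrl.read_state(); print({k:np.round(v,3) for k,v in s.items()})
for n in("scene","top"):
    im=eyes.get_image(n); cv2.imwrite(f"pics/{n}0.png",im[:,:,::-1])
    c=eyes.calibration(n); print(n,c)
a=[cv2.imread(f"pics/{n}0.png") for n in("scene","top")]
for n,i in zip(("scene","top"),a): cv2.imwrite(f"pics/{n}0b.png",cv2.resize(i,(800,600),interpolation=cv2.INTER_CUBIC))
E
```

```text
pics
{'clock': np.float64(0.0), 'qpos': array([ 1.07 ,  0.629,  0.038,  1.518, -0.027,  0.996, -0.02 ]), 'qd': array([-0.001,  0.   , -0.   , -0.001, -0.   , -0.   ,  0.   ]), 'tau': array([ 1.0000e-03, -5.6338e+01,  1.2260e+00, -1.9345e+01,  1.1000e-02,
        1.0000e-02,  0.0000e+00]), 'eef_pos': array([ 273.56 , -588.929,  230.393]), 'tool_rot': array([-3.14 ,  0.   ,  0.435]), 'force': array([ 0.751, -0.571,  0.194]), 'torque': array([0.017, 0.009, 0.018]), 'width': np.float64(85.22)}
scene {'fx': 438.620183854441, 'fy': 438.620183854441, 'cx': 265.41664951171555, 'cy': 187.62432436923152, 'dist': array([-0.0707186,  0.       ,  0.       ,  0.       ,  0.       ]), 'pose': array([[-7.94967500e-01, -4.39393979e-01,  4.18281730e-01,
         1.08871273e+03],
       [ 6.06352407e-01, -5.53838098e-01,  5.70613810e-01,
         6.08781270e+02],
       [-1.90639144e-02,  7.07245567e-01,  7.06710885e-01,
         1.01363618e+03],
       [ 0.00000000e+00,  0.00000000e+00,  0.00000000e+00,
         1.00000000e+00]])}
top {'fx': 362.38135177108796, 'fy': 362.38135177108796, 'cx': 253.5406191002052, 'cy': 189.96555762842044, 'dist': array([0.02563134, 0.        , 0.        , 0.        , 0.        ]), 'pose': array([[ 2.47074481e-02,  9.93008257e-01, -1.15430256e-01,
         4.27599205e+02],
       [-9.99630793e-01,  2.58464446e-02,  8.38087826e-03,
        -1.47253879e+02],
       [ 1.13057430e-02,  1.15180568e-01,  9.93280231e-01,
         1.07171531e+03],
       [ 0.00000000e+00,  0.00000000e+00,  0.00000000e+00,
         1.00000000e+00]])}
```

View pics/scene0b.png

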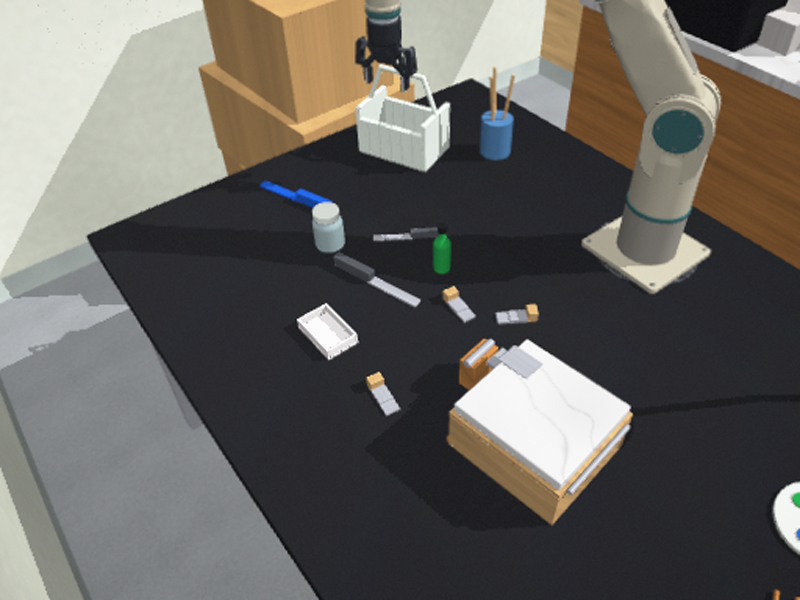

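View pics/top0b.png

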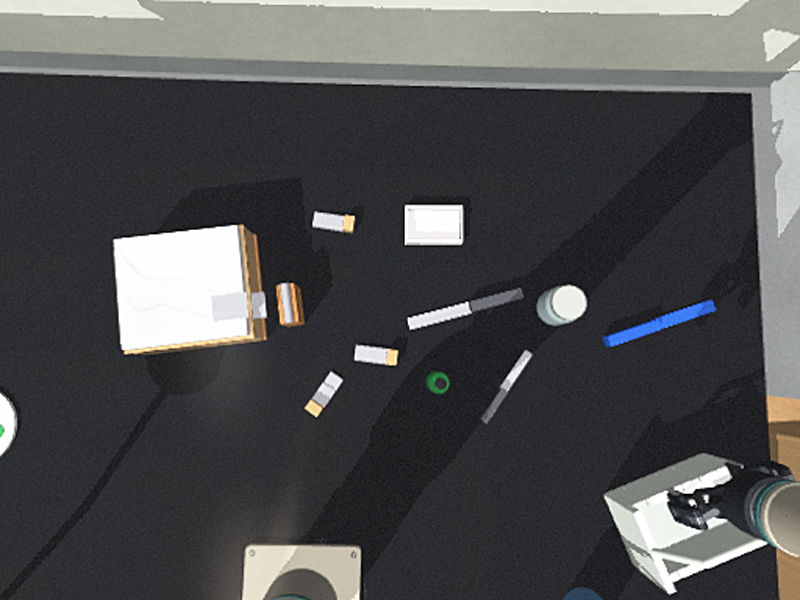

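The big dark-handled bar is at top-view (465,308). The other candidates are the small dark bar (507,385) and the blue one (660,323). There are three spacers, at (334,221), (376,355) and (323,394). The one at (334,221) is farthest from the base at (300,590). Next I'll measure and confirm in one crop.

```bash
cat > h.py <<'E'
import cv2,numpy as np
from cell import ctrl,eyes
def ray(n,px):
    c=eyes.calibration(n);K=np.array([[c["fx"],0,c["cx"]],[0,c["fy"],c["cy"]],[0,0,1]])
    u=cv2.undistortPoints(np.array(px,float).reshape(-1,1,2),K,c["dist"])[:,0]
    d=np.c_[u[:,0],-u[:,1],-np.ones(len(u))]@c["pose"][:3,:3].T
    return c["pose"][:3,3],d
def onz(n,px,z):
    o,d=ray(n,px);return o+d*((z-o[2])/d[:,2])[:,None]
def proj(n,P):
    c=eyes.calibration(n);T=np.linalg.inv(c["pose"]);p=np.atleast_2d(P)@T[:3,:3].T+T[:3,3]
    K=np.array([[c["fx"],0,c["cx"]],[0,c["fy"],c["cy"]],[0,0,1]])
    return cv2.projectPoints(p*[1,-1,-1],np.zeros(3),np.zeros(3),K,c["dist"])[0][:,0]
def tri(p1,p2):
    o1,d1=ray("scene",[p1]);o2,d2=ray("top",[p2]);d1=d1[0];d2=d2[0]
    t=np.linalg.lstsq(np.c_[d1,-d2],o2-o1,rcond=None)[0]
    a=o1+t[0]*d1;b=o2+t[1]*d2;return (a+b)/2,np.linalg.norm(a-b)
E
python3 - <<'E'
from h import *
np.set_printoptions(precision=1,suppress=True)
for n in("scene","top"):
    im=cv2.imread(f"pics/{n}0.png");h=cv2.cvtColor(im,cv2.COLOR_BGR2HSV)
    for nm,m in(("grey",(h[...,1]<70)&(h[...,2]>95)),("tan",(h[...,1]>70)&(h[...,2]>90)&(h[...,0]>5)&(h[...,0]<25)),("white",(h[...,1]<25)&(h[...,2]>225))):
        for c in cv2.findContours(m.astype(np.uint8),cv2.RETR_EXTERNAL,cv2.CHAIN_APPROX_NONE)[0]:
            if 25<cv2.contourArea(c)<9000:
                r=cv2.minAreaRect(c); b=cv2.boxPoints(r)
                if n=="top" and not(60<r[0][0]<400 and 90<r[0][1]<300):continue
                if n=="scene" and not(150<r[0][0]<420 and 130<r[0][1]<340):continue
                print(n,nm,cv2.contourArea(c),np.array(r[0]),np.array(r[1]),b.ravel())
a=cv2.imread("pics/scene0.png");b=cv2.imread("pics/top0.png")
A=cv2.resize(a[150:350,180:410],(690,600))[:,:400]
x=cv2.resize(b[125:275,70:365],(800,407),interpolation=cv2.INTER_CUBIC)
cv2.imwrite("pics/cropt.png",x)
cv2.imwrite("pics/crops.png",cv2.resize(a[150:340,180:410],(726,600),interpolation=cv2.INTER_CUBIC))
E
```

```text
scene grey 217.5 [382.6 293.6] [ 4.6 58.2] [361.6 313.8 400.3 270.3 403.7 273.4 365.  316.9]
scene grey 177.0 [246.6 255.6] [20.4 10.2] [236.9 249.7 245.6 244.3 256.3 261.5 247.7 266.9]
scene grey 5767.0 [346.4 261. ] [92.2 71.2] [288.1 261.8 330.8 204.9 404.6 260.2 361.9 317.2]
scene grey 99.5 [306.3 225.3] [ 5.1 24.2] [295.6 231.5 313.6 215.3 317.  219.1 299.  235.3]
scene grey 139.5 [327.  202.2] [ 8.5 20. ] [316.8 198.6 336.8 197.4 337.3 205.9 317.3 207.1]
scene grey 779.5 [209.5 211.5] [37.5 25. ] [187.6 206.1 206.  189.2 231.4 216.8 213.1 233.7]
scene grey 137.0 [295.  197.5] [18.8  8.9] [285.5 193.3 292.3 187.5 304.5 201.7 297.7 207.5]
scene grey 174.0 [251.8 186. ] [35.3  6.1] [234.7 180.5 237.5 175.2 268.8 191.4 266.  196.8]
scene grey 67.5 [226.6 168.3] [24.6  3.6] [214.8 164.4 216.4 161.2 238.4 172.2 236.8 175.4]
scene grey 65.0 [250.9 151.3] [ 3.7 24. ] [238.9 150.  262.8 148.8 263.  152.5 239.  153.7]
scene grey 2073.5 [414.  158.7] [56.5 65.5] [371.  154.1 424.8 116.8 457.  163.3 403.2 200.6]
scene grey 506.0 [209.6 145. ] [30.9 19.3] [198.5 130.6 217.7 128.6 220.7 159.
[... 2034 characters left out ...]
6.2] [ 8.9 13.9] [203.3 249.5 211.  238.  218.4 242.9 210.7 254.5]
top white 42.0 [330.9 235.4] [ 4.7 20.2] [323.3 242.5 334.5 225.7 338.5 228.3 327.2 245.2]
top white 139.5 [236.8 226.4] [19.6  8.5] [226.6 229.3 227.7 221.  247.1 223.5 245.9 231.9]
top white 206.0 [280.2 201.3] [ 7.  40.1] [260.  203.3 298.6 192.6 300.5 199.3 261.8 210. ]
top white 313.0 [363.7 193.1] [20.9 19.9] [350.6 199.2 356.9 180.3 376.7 186.9 370.4 205.8]
top white 5572.0 [114.6 183.6] [71.1 83.1] [ 69.2 153.2 151.7 143.3 160.1 213.9  77.6 223.8]
top white 125.5 [209.5 141.2] [18.4  8.1] [199.7 143.6 201.1 135.7 219.2 138.7 217.9 146.6]
top white 819.0 [277.  143.5] [23. 36.] [259. 132. 295. 132. 295. 155. 259. 155.]
```

View pics/cropt.png

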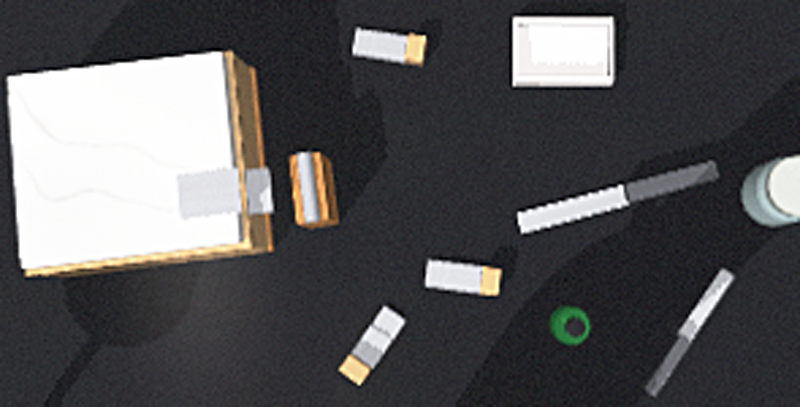

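View pics/crops.png

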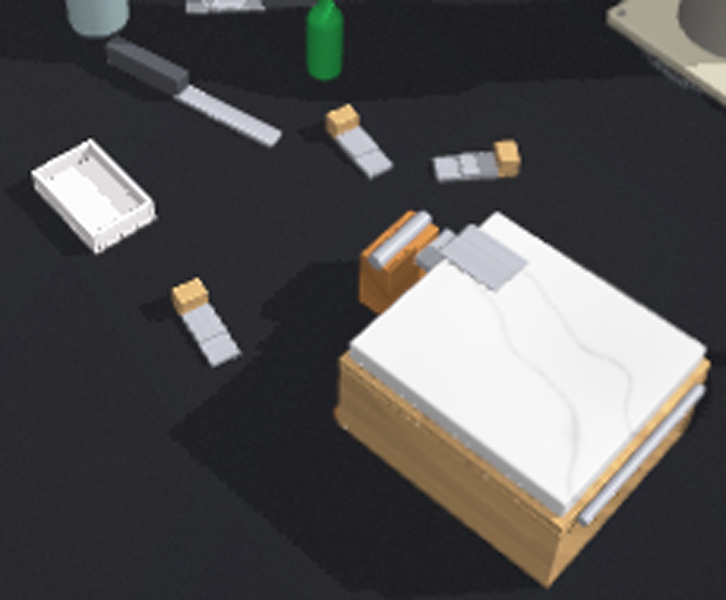

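Crops confirm the picks: the far spacer is at top crop (390,47), with its tongue toward the box. The large dark bar is at crop (620,195), with its blade toward the fulcrum, whose rod is at (310,187). Next, the poses.

```bash
python3 - <<'E'
from h import *
np.set_printoptions(precision=1,suppress=True)
from cell import eyes
# lid corners
for n,b in(("top",[69.3,152.5,152.3,143.2,160.2,214.8,77.4,224]),("scene",[288.1,261.8,330.8,204.9,404.6,260.2,361.9,317.2])):
    P=onz(n,np.array(b).reshape(-1,2),117);print(n,"lid",P[:,:2].ravel(),"ctr",P.mean(0),"sides",np.linalg.norm(P-np.roll(P,-1,0),axis=1))
    for i in range(4):
        d=P[(i+1)%4]-P[i];print("  ang",np.degrees(np.arctan2(d[1],d[0])))
# bar
def show(t,n,b,z):
    P=onz(n,np.array(b).reshape(-1,2),z);c=P.mean(0)
    e=[(P[i]+P[(i+1)%4])/2 for i in range(4)]
    l=[np.linalg.norm(e[0]-e[2]),np.linalg.norm(e[1]-e[3])];k=0 if l[0]>l[1] else 1
    d=e[k]-e[k+2];print(t,n,"ctr",c[:2],"L,W",l,"ends",e[k][:2],e[k+2][:2],"ang",np.degrees(np.arctan2(d[1],d[0])))
show("blade","top",[260.,203.3,298.6,192.6,300.5,199.3,261.8,210.],6)
show("blade","scene",[234.7,180.5,237.5,175.2,268.8,191.4,266.,196.8],6)
show("handle","scene",[214.8,164.4,216.4,161.2,238.4,172.2,236.8,175.4],28)
show("barall","top",[259.7,203.1,332.6,183.6,334.8,191.6,261.8,211.],10)
show("tongue","top",[199.2,144.9,200.9,134.5,220.5,137.8,218.8,148.1],6)
show("tongue","scene",[236.9,249.7,245.6,244.3,256.3,261.5,247.7,266.9],6)
show("head","top",[218.6,147.8,220.2,136.7,226.9,137.7,225.3,148.8],24)
show("head","scene",[232.8,241.6,242.4,236.8,246.2,244.4,236.6,249.2],22)
show("rod","top",[178.9,181.,184.4,180.3,187.6,205.9,182.1,206.6],74)
show("rod","scene",[295.6,231.5,313.6,215.3,317.,219.1,299.,235.3],74)
# PCA along bar in top & handle mask
for n,z in(("top",28),("scene",28)):
    im=cv2.imread(f"pics/{n}0.png").max(2)
print(tri((382,0),(0,0))[1]) if 0 else None
show("dish","top",[259,131,296,131,296,156,259,156],25)
print("jar",onz("top",[[363,193]],95),"paint",onz("top",[[280,245]],110))
E
```

```text
top lid [625.8 335.4 657.5 118.8 466.7  87.5 437.8 299.2] ctr [547.  210.2 117. ] sides [218.9 193.3 213.7 191.4]
  ang -81.66870661253606
  ang -170.6765936485706
  ang 97.77326982462196
  ang 10.896324600369578
scene lid [671.6 126.3 456.9  51.7 441.8 302.4 637.7 345.5] ctr [552.  206.5 117. ] sides [227.3 251.2 200.5 221.8]
  ang -160.82597129625668
  ang 93.44713312759838
  ang 12.414800491598387
  ang -81.2057332007254
blade top ctr [ 519.9 -235.9] L,W [np.float64(20.525553352870357), np.float64(118.76854016438506)] ends [ 537.2 -292.7] [ 502.6 -179.1] ang -73.05262202764344
blade scene ctr [ 523.  -239.9] L,W [np.float64(129.69872442415812), np.float64(26.12404030848489)] ends [ 540.9 -302.2] [ 505.1 -177.6] ang -73.98036265154695
handle scene ctr [ 551.7 -340.8] L,W [np.float64(95.35289994977153), np.float64(16.316285356363007)] ends [ 565.4 -386.5] [ 538.  -295.1] ang -73.3214518862684
barall top ctr [ 532.6 -285.7] L,W [np.float64(24.261197040066598), np.float64(223.38480724521068)] ends [ 564.2 -392.9] [ 501.1 -178.6] ang -73.59245308168887
tongue top ctr [695.  -21.5] L,W 
[... 395 characters left out ...]
60. ] ang -6.085936882920845
head scene ctr [694.8 -60.5] L,W [np.float64(29.904658197819927), np.float64(31.563245836909438)] ends [679.1 -59.1] [710.6 -61.9] ang 174.93264923126173
rod top ctr [529.   38.1] L,W [np.float64(71.79252193286305), np.float64(15.201706466027659)] ends [564.3  44.1] [493.6  32. ] ang 9.733274559300984
rod scene ctr [532.7  39. ] L,W [np.float64(16.394811303952746), np.float64(79.21064771450605)] ends [493.7  32.3] [571.8  45.7] ang -170.28933709933273
dish top ctr [ 689.3 -223.4] L,W [np.float64(75.36237455337601), np.float64(109.3002809849062)] ends [ 690.8 -278. ] [ 687.8 -168.8] ang -88.44884381318228
jar [[ 540.5 -452.7   95. ]] paint [[ 395.7 -228.4  110. ]]
```

```bash
cat > plan.py <<'E'
# state in cmd.json: commanded TCP pos (mm), rot matrix. wp: (pos, yaw deg, tilt deg about tool y)
import json,numpy as np
from scipy.spatial.transform import Rotation as R
def rot(yaw,tilt=0): return R.from_euler('ZXY',[yaw,180,tilt],degrees=True)
def load():
    d=json.load(open('cmd.json'));return np.array(d['p']),R.from_quat(d['q'])
def save(p,r): json.dump({'p':list(map(float,p)),'q':r.as_quat().tolist()},open('cmd.json','w'))
def plan(wps,keep=True):
    p,r=load();out=[]
    for pos,yaw,tilt in wps:
        d=np.round(r.inv().apply(np.array(pos)-p)/10,2);w=np.round((r.inv()*rot(yaw,tilt)).as_rotvec(degrees=True),1)
        out.append(np.r_[d,w]);print([float(x)+0 for x in out[-1]])
    if keep: save(p+r.apply(out[-1][:3]*10),r*R.from_rotvec(out[-1][3:],degrees=True))
u=np.array([-.1495,.9888,0]);v=np.array([-.9888,-.1495,0]);C=np.array([548.6,210,0])
def box(x,y,z): return C+x*u+y*v+[0,0,z]
E
python3 - <<'E'
from plan import *
save([273.8,-589.5,231.3],rot(24.92))
b=np.array([np.cos(np.radians(106.4)),np.sin(np.radians(106.4)),0])
g=np.array([504,-177.3,0])-160*b; print(g)
plan([([273.8,-589.5,330],24.92,0),(g+[0,0,200],106.4,0),(g+[0,0,60],106.4,0)])
E
```

```text
[ 549.17463309 -330.79023593    0.        ]
[0.0, 0.0, -9.87, 0.0, 0.0, 0.0]
[35.87, -11.86, 3.13, 0.0, 0.0, -81.5]
[35.87, -11.86, 17.13, 0.0, 0.0, -81.5]
```

>>> move_arm(increments=[[0,0,-5,0,0,0],[0,0,-9.87,0,0,0],[0,0,-9.87,0,0,0],[35.87,-11.86,3.13,0,0,-81.5],[35.87,-11.86,3.13,0,0,-81.5],[35.87,-11.86,3.13,0,0,-81.5],[35.87,-11.86,3.13,0,0,-81.5],[35.87,-11.86,3.13,0,0,-81.5],[35.87,-11.86,3.13,0,0,-81.5],[35.87,-11.86,3.13,0,0,-81.5],[35.87,-11.86,3.13,0,0,-81.5],[35.87,-11.86,3.13,0,0,-81.5],[35.87,-11.86,3.13,0,0,-81.5],[35.87,-11.86,3.13,0,0,-81.5],[35.87,-11.86,7.13,0,0,-81.5],[35.87,-11.86,11.13,0,0,-81.5],[35.87,-11.86,15.13,0,0,-81.5],[35.87,-11.86,17.13,0,0,-81.5],[35.87,-11.86,17.13,0,0,-81.5],[35.87,-11.86,17.13,0,0,-81.5]], grip=1)

```text
clock: 2.1
eef_pos: [549.4, -331.3, 60.4]
tool_rot: [3.141, 0.0, 1.856]
force: [0.0, 0.0, 0.8]
width: 85.5
```

```bash
python3 - <<'E'
from h import *
s=eyes.get_image("scene");t=eyes.get_image("top")
cv2.imwrite("pics/g1.png",np.hstack([cv2.resize(s[110:230,170:300],(433,400),interpolation=2),cv2.resize(t[150:250,250:370],(367,400),interpolation=2)])[:,:,::-1])
print(ctrl.read_state()["eef_pos"],ctrl.read_state()["tool_rot"],ctrl.read_state()["force"])
E
```

```text
[ 550.38688287 -331.60130428   61.78536181] [3.13929764e+00 2.20552603e-03 1.85621334e+00] [ 0.58192499 -0.3734437   1.13674416]
```

View pics/g1.png

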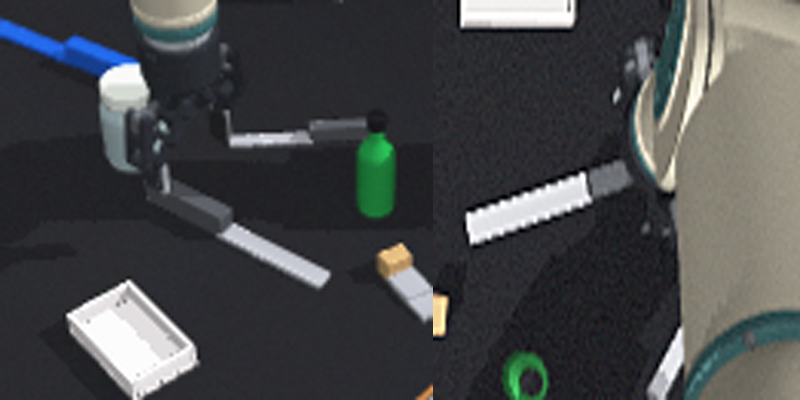

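```bash
python3 - <<'E'
from h import *
print(onz("top",[[338,225],[311,270]],3), proj("scene",[[549.4,-331.3,60]]))
from plan import *
p,_=load(); plan([([p[0],p[1],5],106.4,0)])
E
```

```text
[[ 454.62509378 -407.00454831    3.        ]
 [ 322.96524289 -328.31753297    3.        ]] [[227.84215994 162.2392163 ]]
[0.0, 0.0, 5.5, 0.0, 0.0, 0.0]
```

>>> move_arm(increments=[[0,0,0,0,0,0],[0,0,0,0,0,0],[0,0,2,0,0,0],[0,0,4,0,0,0],[0,0,5,0,0,0],[0,0,5.5,0,0,0],[0,0,5.5,0,0,0],[0,0,5.5,0,0,0]], grip=0.2)

```text
clock: 3.0
eef_pos: [549.8, -331.1, 5.7]
tool_rot: [3.141, 0.001, 1.857]
force: [-0.1, 0.3, 0.7]
width: 51.1
```

>>> move_arm(increments=[[0,0,0,0,0,0],[0,0,0,0,0,0],[0,0,0,0,0,0],[0,0,0,0,0,0],[0,0,0,0,0,0],[0,0,0,0,0,0],[0,0,0,0,0,0]], grip=-1)

```text
clock: 3.7
eef_pos: [549.3, -331.3, 5.9]
tool_rot: [3.141, 0.001, 1.857]
force: [-1.1, -0.5, 6.0]
width: 18.6
```

```bash
cat >> plan.py <<'E'
TT=[160,0,5.]
def bar(tip,yaw,tilt): return np.array(tip)-rot(yaw,tilt).apply(TT),yaw,tilt
E
python3 - <<'E'
from plan import *
p,_=load()
plan([([p[0],p[1],130],106.4,0),bar(box(-150,45,120),99,0),bar(box(-150,45,88),99,-5)])
E
```

```text
[0.0, 0.0, -12.5, 0.0, 0.0, 0.0]
[21.78, 6.67, -12.0, 0.0, 0.0, 7.4]
[21.88, 6.68, -10.19, 0.3, -5.0, 7.4]
```

>>> move_arm(increments=[[0,0,-3,0,0,0],[0,0,-7,0,0,0],[0,0,-11,0,0,0],[0,0,-12.5,0,0,0],[3,1,-12.4,0,0,1],[6.5,2,-12.3,0,0,2.2],[10,3.1,-12.2,0,0,3.4],[14,4.3,-12.1,0,0,4.8],[18,5.5,-12,0,0,6],[20.5,6.3,-12,0,0,7],[21.78,6.67,-12,0,0,7.4],[21.78,6.67,-12,0,0,7.4],[21.88,6.68,-11,0.2,-3,7.4],[21.88,6.68,-10.19,0.3,-5,7.4],[21.88,6.68,-10.19,0.3,-5,7.4],[21.88,6.68,-10.19,0.3,-5,7.4]])

```text
clock: 5.3
eef_pos: [551.2, -103.8, 106.6]
tool_rot: [-3.141, 0.088, 1.727]
force: [-0.4, -0.2, -5.5]
width: 18.5
```

```bash
python3 - <<'E'
from h import *
s=eyes.get_image("scene");t=eyes.get_image("top")
cv2.imwrite("pics/s2.png",s[:,:,::-1]);cv2.imwrite("pics/t2.png",t[:,:,::-1])
cv2.imwrite("pics/g2.png",np.hstack([cv2.resize(s[160:280,230:350],(400,400),interpolation=2),cv2.resize(t[140:240,140:240],(400,400),interpolation=2)])[:,:,::-1])
print(ctrl.read_state()["eef_pos"],ctrl.read_state()["tool_rot"],ctrl.read_state()["force"])
from plan import *
print(proj("scene",[box(-150,45,94),box(-122,45,93)]),proj("top",[box(-150,45,94),box(-122,45,93)]))
E
```

```text
[ 551.68153963 -103.88170354  107.13844137] [3.14080374 0.08771903 1.72561944] [ 0.18135757 -0.21755475 -5.03328341]
[[312.33232909 222.87720956]
 [320.26017586 228.49233217]] [[175.59022131 193.34979456]
 [165.30632304 194.66546451]]
```

View pics/g2.png

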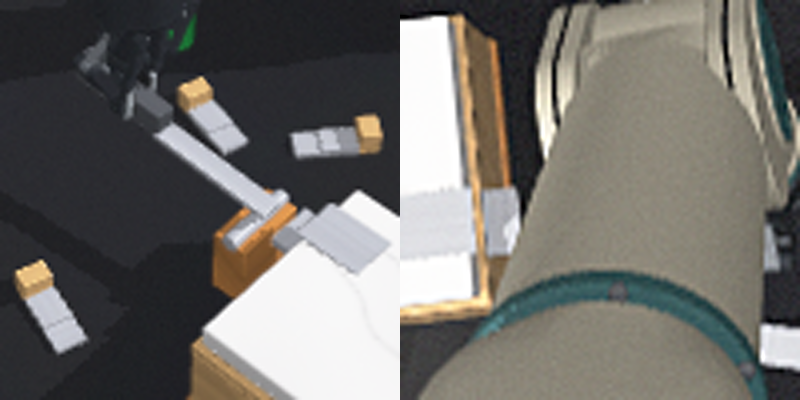

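```bash
python3 - <<'E'
from h import *
from plan import *
np.set_printoptions(precision=1,suppress=True)
s=cv2.imread("pics/s2.png");h=cv2.cvtColor(s,cv2.COLOR_BGR2HSV)
m=((h[...,1]<70)&(h[...,2]>110)).astype(np.uint8);m[:,:272]=0;m[:190]=0
# blade top plane: through expected tip top, normal = -tool z
p,r=load();n=r.apply([0,0,1]);q=p+r.apply([160,0,-1])
def onp(px):
    o,d=ray("scene",px);return o+d*((q-o)@n/(d@n))[:,None]
cv2.imwrite("pics/big.png",cv2.resize(s[190:250,265:345],(800,600),interpolation=cv2.INTER_CUBIC))
print("pred tip/blade-root px",proj("scene",[q,p+r.apply([40,0,-1])]))
for nm,z,im in(("lip",93,0),):
    print("pred lip front corners px",proj("scene",[box(-134,23,93),box(-134,67,93)]),"rod",proj("scene",[(530.6,38.5,77)]))
np.save("pl.npy",[q,n])
E
```

```text
pred tip/blade-root px [[312.5 223. ]
 [280.3 198.9]]
pred lip front corners px [[311.6 230.7]
 [321.9 221.7]] rod [[307. 224.]]
```

View pics/big.png

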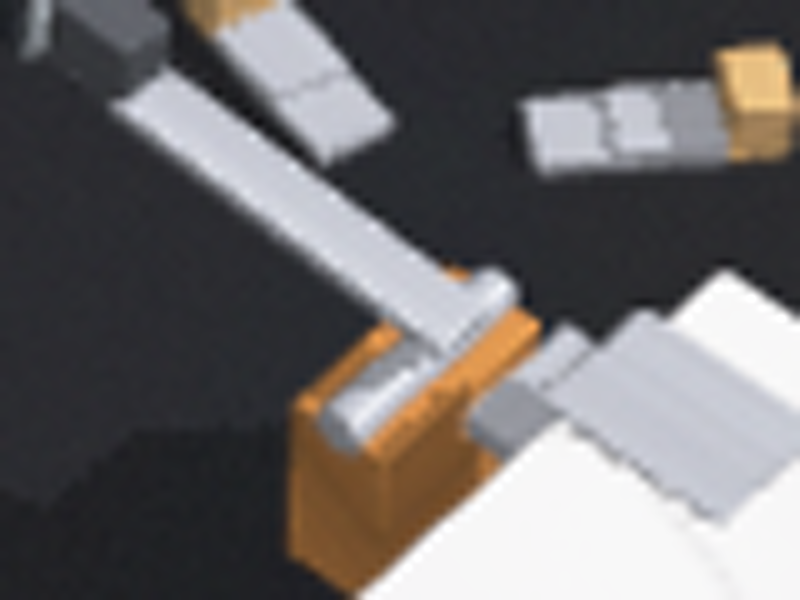

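The tip is at crop (460,337) and the lip front midpoint at about (522,365). The bar sits about 4 mm toward −y of the lip centre and otherwise matches the prediction, so I'll shift it 3 mm and insert.

```bash
python3 - <<'E'
from plan import *
plan([bar(box(-148,48,88),99,-8),bar(box(-141,48,76),99,-8),bar(box(-119,48,73),99,-8)])
E
```

```text
[0.25, -0.29, -0.86, 0.0, -3.0, 0.0]
[1.05, -0.29, 0.28, 0.0, -3.0, 0.0]
[3.27, -0.27, 0.38, 0.0, -3.0, 0.0]
```

>>> move_arm(increments=[[0.1,-0.15,-0.4,0,-1.5,0],[0.25,-0.29,-0.86,0,-3,0],[0.25,-0.29,-0.86,0,-3,0],[0.65,-0.29,-0.3,0,-3,0],[1.05,-0.29,0.28,0,-3,0],[1.05,-0.29,0.28,0,-3,0],[1.05,-0.29,0.28,0,-3,0]])

```text
clock: 6.1
eef_pos: [546.7, -92.6, 102.6]
tool_rot: [-3.141, 0.139, 1.728]
force: [-0.3, 0.6, -5.1]
width: 18.8
```

>>> move_arm(increments=[[0.3,0,0.01,0,0,0],[0.7,0.01,0.03,0,0,0],[1.1,0.01,0.05,0,0,0],[1.5,0.02,0.07,0,0,0],[1.9,0.02,0.09,0,0,0],[2.22,0.02,0.1,0,0,0],[2.22,0.02,0.1,0,0,0],[2.22,0.02,0.1,0,0,0]])

```text
clock: 6.9
eef_pos: [543.8, -70.9, 99.2]
tool_rot: [3.141, 0.14, 1.728]
force: [0.2, 0.5, -5.8]
width: 18.7
```

```bash
python3 - <<'E'
from h import *
from plan import *
s=eyes.get_image("scene")
cv2.imwrite("pics/g3.png",cv2.resize(s[190:250,265:345],(640,480),interpolation=2)[:,:,::-1])
print(ctrl.read_state()["eef_pos"],load()[0],ctrl.read_state()["force"],ctrl.read_state()["torque"])
E
```

```text
[543.82926853 -71.08439479  99.1792008 ] [543.64051172 -70.62118588 100.26029382] [ 0.82315844 -0.04896597 -5.04888782] [0.15483415 0.05105595 0.04833367]
```

View pics/g3.png

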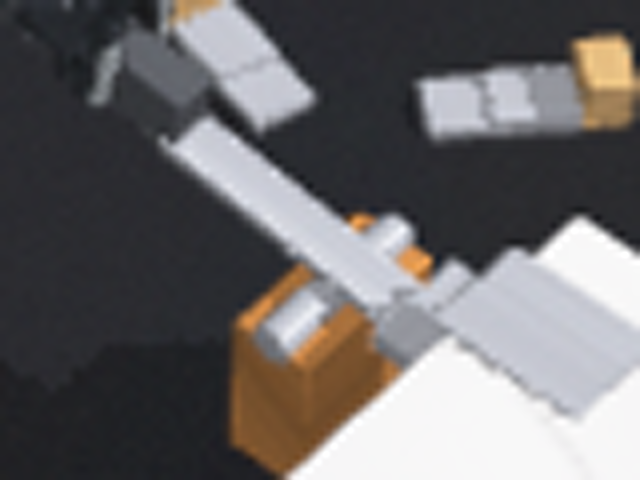

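```bash
cat >> plan.py <<'E'
def lev(th,S,y=48,yaw=99,dz=0):
    t=np.radians(th);return bar(box(-167-8*np.sin(t)+S*np.cos(t),y,69+8*np.cos(t)+S*np.sin(t)+dz),yaw,th)
E
python3 - <<'E'
from plan import *
plan([lev(-8,49.5),lev(-4,50),lev(0,50),lev(4,50.5),lev(6,51)])
E
```

```text
[0.25, 0.0, 0.27, 0.0, 0.0, 0.0]
[0.24, 0.0, 1.04, 0.0, 4.0, 0.0]
[0.23, 0.0, 1.81, 0.0, 8.0, 0.0]
[0.32, 0.0, 2.57, 0.0, 12.0, 0.0]
[0.41, 0.0, 2.94, 0.0, 14.0, 0.0]
```

>>> move_arm(increments=[[0.12,0,0.13,0,0,0],[0.25,0,0.27,0,0,0],[0.25,0,0.65,0,2,0],[0.24,0,1.04,0,4,0],[0.24,0,1.42,0,6,0],[0.23,0,1.81,0,8,0],[0.25,0,2,0,9,0],[0.28,0,2.19,0,10,0],[0.3,0,2.38,0,11,0],[0.32,0,2.57,0,12,0],[0.36,0,2.75,0,13,0],[0.41,0,2.94,0,14,0]])

```text
clock: 8.15
eef_pos: [544.5, -70.7, 70.4]
tool_rot: [3.14, -0.105, 1.729]
force: [-1.7, 0.1, 6.2]
width: 18.9
```

```bash
python3 - <<'E'
from cell import ctrl
from plan import *
s=ctrl.read_state();print(s["eef_pos"],load()[0],s["force"],s["torque"],s["tool_rot"])
plan([lev(8,51),lev(11,51.5),lev(14,52)])
E
```

```text
[544.48302199 -70.66233322  70.43099221] [543.65790262 -70.65327257  70.57580851] [-1.70760512  0.12377095  6.18625874] [0.04517078 0.23126219 0.04373231] [ 3.13967276 -0.10466006  1.72926697]
[-0.04, 0.0, 0.39, 0.0, 2.0, 0.0]
[-0.02, 0.0, 0.95, 0.0, 5.0, 0.0]
[0.02, -0.01, 1.52, 0.0, 8.0, 0.0]
```

>>> move_arm(increments=[[-0.01,0,0.1,0,0.5,0],[-0.02,0,0.2,0,1,0],[-0.03,0,0.29,0,1.5,0],[-0.04,0,0.39,0,2,0],[-0.04,0,0.48,0,2.5,0],[-0.03,0,0.58,0,3,0],[-0.03,0,0.67,0,3.5,0],[-0.03,0,0.76,0,4,0],[-0.02,0,0.86,0,4.5,0],[-0.02,0,0.95,0,5,0],[-0.01,0,1.05,0,5.5,0],[-0.01,0,1.14,0,6,0],[0,0,1.24,0,6.5,0],[0,0,1.33,0,7,0],[0.01,0,1.42,0,7.5,0],[0.02,-0.01,1.52,0,8,0]])

```text
clock: 9.75
eef_pos: [544.2, -68.8, 55.4]
tool_rot: [3.139, -0.244, 1.73]
force: [-1.2, 0.8, 6.3]
width: 18.9
```

```bash
python3 - <<'E'
from cell import ctrl
from plan import *
s=ctrl.read_state();print(s["eef_pos"],load()[0],s["force"],s["torque"],s["tool_rot"])
plan([lev(17,52.5),lev(20,53)])
E
```

```text
[544.24442637 -68.83213788  55.43553396] [543.28529835 -68.90374786  55.47977164] [-1.22248268  0.76764636  6.31991597] [0.08583198 0.19965817 0.03684052] [ 3.13939943 -0.24394641  1.72969322]
[0.0, 0.0, 0.56, 0.0, 3.0, 0.0]
[0.03, 0.0, 1.13, 0.0, 6.0, 0.0]
```

>>> move_arm(increments=[[0,0,0.09,0,0.5,0],[0,0,0.19,0,1,0],[0,0,0.28,0,1.5,0],[0,0,0.37,0,2,0],[0,0,0.47,0,2.5,0],[0,0,0.56,0,3,0],[0,0,0.66,0,3.5,0],[0.01,0,0.75,0,4,0],[0.01,0,0.85,0,4.5,0],[0.02,0,0.94,0,5,0],[0.02,0,1.03,0,5.5,0],[0.03,0,1.13,0,6,0],[0.03,0,1.13,0,6,0],[0.03,0,1.13,0,6,0]])

```text
clock: 11.15
eef_pos: [543.7, -66.1, 44.4]
tool_rot: [3.14, -0.348, 1.729]
force: [-0.8, -0.1, 6.6]
width: 18.8
```

```bash
python3 - <<'E'
from h import *
from plan import *
s=ctrl.read_state();print(s["eef_pos"],load()[0],s["force"],s["torque"],s["tool_rot"])
s=eyes.get_image("scene")
cv2.imwrite("pics/s4.png",s[:,:,::-1])
# lid corner rise: predicted positions of lid front -y top corner vs angle
def lidpt(x,y,z,a): 
    dx,dz=x-110,z-85; return box(110+dx*np.cos(a)+dz*np.sin(a),y,85-dx*np.sin(a)+dz*np.cos(a))
for a in(0,.04,.05,.06,.07,.08,.09): print(a,proj("scene",[lidpt(-110,-100,117,a),lidpt(-110,100,117,a),lidpt(-134,23,93,a)]).ravel())
h=cv2.cvtColor(s,cv2.COLOR_RGB2HSV);h0=cv2.cvtColor(cv2.imread("pics/scene0.png"),cv2.COLOR_BGR2HSV)
for H in(h0,h):
    m=((H[...,1]<25)&(H[...,2]>225)).astype(np.uint8);c=max([c for c in cv2.findContours(m,0,1)[0] if 300<c[:,0,0].mean()<400],key=cv2.contourArea)[:,0]
    print("left",c[c[:,0].argmin()],"top",c[c[:,1].argmin()],"bot",c[c[:,1].argmax()],"right",c[c[:,0].argmax()])
E
```

```text
[543.74681641 -66.14849833  44.36729492] [542.81582854 -65.91664237  44.58771954] [-0.76769914 -0.0904443   6.62099838] [-0.02668326  0.06913982  0.05722653] [ 3.13953472 -0.34833376  1.72928774]
0 [287.89524806 257.61716479 337.07022804 213.76964531 311.64657757
 230.74628072]
0.04 [288.39491009 255.85063179 337.81321182 211.89054096 311.9989655
 228.53416135]
0.05 [288.53720233 255.42002947 338.01607815 211.42998493 312.10512845
 227.98973942]
0.06 [288.68649175 254.99395223 338.22582125 210.97322525 312.21857064
 227.44887411]
0.07 [288.84280107 254.57245683 338.4424547  210.52031646 312.3393181
 226.91162276]
0.08 [289.00615265 254.15560026 338.66599167 210.0713133  312.46739663
 226.37804305]
0.09 [289.17656853 253.74343973 338.89644486 209.62627073 312.60283178
 225.84819298]
left [292 258] top [336 218] bot [359 309] right [402 261]
left [293 255] top [338 215] bot [359 309] right [402 262]
```

```bash
python3 - <<'E'
from plan import *
plan([lev(22,53)])
E
```

```text
[-0.04, 0.0, 0.37, 0.0, 2.0, 0.0]
```

>>> move_arm(increments=[[0,0,0.1,0,0.5,0],[0,0,0.19,0,1,0],[0.01,0,0.29,0,1.5,0],[0.01,0,0.38,0,2,0],[0.01,0,0.38,0,2,0],[0.01,0,0.38,0,2,0]])

```text
clock: 11.8
eef_pos: [543.6, -65.0, 40.8]
tool_rot: [3.14, -0.383, 1.729]
force: [-0.5, -0.0, 4.7]
width: 18.5
```

```bash
cat > lid.py <<'E'
# lid angle from the image shift of the lid's front -y corner (scene camera)
from h import *
from plan import *
def lidpt(x,y,z,a):
    dx,dz=x-110,z-85; return box(110+dx*np.cos(a)+dz*np.sin(a),y,85-dx*np.sin(a)+dz*np.cos(a))
def lidang(im):  # im BGR
    a=cv2.cvtColor(cv2.imread("pics/scene0.png"),cv2.COLOR_BGR2GRAY);b=cv2.cvtColor(im,cv2.COLOR_BGR2GRAY)
    out=[]
    for pt in((292,258),(300,250),(310,270),(330,284)):
        p=np.array([[pt]],np.float32);q,st,e=cv2.calcOpticalFlowPyrLK(a,b,p,None,winSize=(11,11),maxLevel=1)
        out.append((q-p).ravel().round(2).tolist())
    d=proj("scene",[lidpt(-110,-100,117,0),lidpt(-110,-100,117,.1)]);print(out,"per0.1rad",d[1]-d[0])
    # edge rows: lower white->wood edge of the lid near col 310..345 subpixel
    r=[]
    for c in range(300,346,5):
        f=[]
        for im_ in(a,b):
            col=im_[235:330,c-1:c+2].mean(1);w=np.where(col>200)[0];k=w[w>5].max();f.append(235+k+(col[k]-200)/(col[k]-col[k+1]))
        r.append(f[1]-f[0])
    d=proj("scene",[lidpt(-110,-60,117,0),lidpt(-110,-60,117,.1),lidpt(-110,100,117,0),lidpt(-110,-100,117,0)]);print(np.round(r,2))
if __name__=="__main__":
    s=eyes.get_image("scene");lidang(s[:,:,::-1].copy());print(ctrl.read_state()["force"],ctrl.read_state()["eef_pos"])
E
python3 lid.py
```

```text
[[0.7200000286102295, -2.7100000381469727], [-1.2699999809265137, -0.8199999928474426], [-275.5199890136719, -285.8900146484375], [0.44999998807907104, -1.2300000190734863]] per0.1rad [ 1.45882234 -4.28113214]
[-2.97 -2.73 -2.46 -2.26 -2.02 -1.76 -1.48 -1.25 -0.99 -0.76]
[-1.30950291 -0.29900907  5.41731147] [543.55727881 -64.99894072  40.79900366]
```

>>> move_arm(increments=[[0,0,0,0,0,0],[0,0,0,0,0,0],[0,0,0,0,0,0],[0,0,0,0,0,0],[0,0,0,0,0,0]], grip=0.1)

```text
clock: 12.35
eef_pos: [542.7, -64.9, 39.8]
tool_rot: [3.141, -0.384, 1.728]
force: [-0.3, -0.2, -0.8]
width: 46.9
```

```bash
python3 lid.py; python3 - <<'E'
from plan import *
p,r=load()
# retreat along tool -z, then over to spacer
b=np.radians(98.5);
t=np.array([699.5+1.5,9.5,0]) # tongue tip est
hd=np.array([696.4-5.5+0,-61.5,0])
print(t,hd,np.degrees(np.arctan2(*(t-hd)[[1,0]])))
q=p+r.apply([0,0,-120]);print(q)
E
```

```text
[[0.7200000286102295, -2.7100000381469727], [-1.25, -0.8399999737739563], [-280.1099853515625, -284.5], [-4.309999942779541, -5.099999904632568]] per0.1rad [ 1.45882234 -4.28113214]
[-2.97 -2.74 -2.44 -2.26 -2.02 -1.77 -1.48 -1.24 -0.98 -0.76]
[0.40647713 0.00217934 0.49826297] [542.67965403 -64.81707854  39.82917569]
[701.    9.5   0. ] [690.9 -61.5   0. ] 81.90379378437414
[ 549.67610545 -109.43216453  152.24029605]
```

```bash
python3 - <<'E'
from plan import *
p,r=load()
plan([(p+r.apply([0,0,-90]),99,22),([660,-80,150],81.3,0),([689.4,-65.5,60],81.3,0),([689.4,-65.5,5],81.3,0)])
E
```

```text
[0.0, 0.0, -9.0, 0.0, 0.0, 0.0]
[1.01, 11.36, -11.35, -3.4, -21.8, 17.5]
[-1.46, 14.48, -2.64, -3.4, -21.8, 17.5]
[-3.52, 14.48, 2.46, -3.4, -21.8, 17.5]
```

>>> move_arm(increments=[[0,0,-2,0,0,0],[0,0,-5,0,0,0],[0,0,-9,0,0,0],[0,0,-9,0,0,0],[1.01,11.36,-11.35,-3.4,-21.8,17.5],[1.01,11.36,-11.35,-3.4,-21.8,17.5],[1.01,11.36,-11.35,-3.4,-21.8,17.5],[1.01,11.36,-11.35,-3.4,-21.8,17.5],[1.01,11.36,-11.35,-3.4,-21.8,17.5],[-1.46,14.48,-2.64,-3.4,-21.8,17.5],[-1.46,14.48,-2.64,-3.4,-21.8,17.5],[-1.46,14.48,-2.64,-3.4,-21.8,17.5],[-1.46,14.48,-2.64,-3.4,-21.8,17.5],[-2.2,14.48,-0.8,-3.4,-21.8,17.5],[-3,14.48,1.1,-3.4,-21.8,17.5],[-3.52,14.48,2.46,-3.4,-21.8,17.5],[-3.52,14.48,2.46,-3.4,-21.8,17.5],[-3.52,14.48,2.46,-3.4,-21.8,17.5]], grip=0.3)

```text
clock: 14.2
eef_pos: [690.2, -65.9, 5.6]
tool_rot: [3.139, -0.001, 1.418]
force: [-0.5, 0.4, 0.5]
width: 55.4
```

```bash
python3 - <<'E'
from h import *
s=eyes.get_image("scene")
cv2.imwrite("pics/g5.png",cv2.resize(s[190:290,200:350],(750,500),interpolation=2)[:,:,::-1])
print(ctrl.read_state()["eef_pos"],ctrl.read_state()["tool_rot"],ctrl.read_state()["force"])
E
```

```text
[690.52315711 -65.74380712   5.84144744] [ 3.13860237e+00 -6.87577313e-04  1.41820651e+00] [ 0.09260242 -0.31125894  0.01496064]
```

View pics/g5.png

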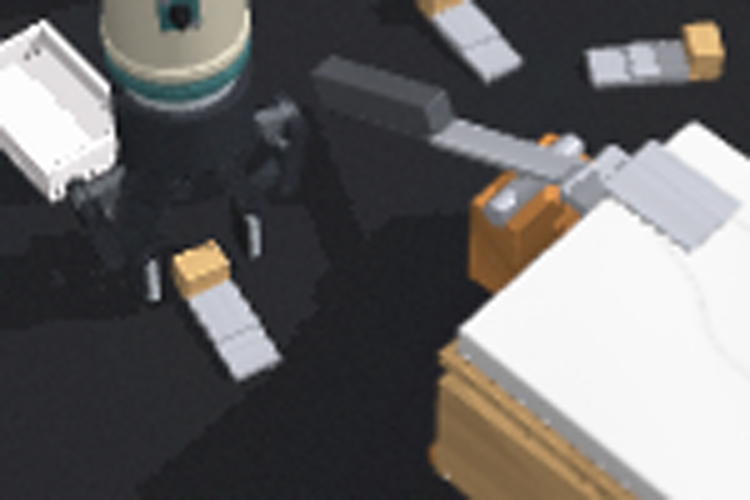

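The fingers (g5 at (153,280) and (253,235)) straddle the head at (203,262). The bar is resting over the rod and the lid is ajar. Closing now.

>>> move_arm(increments=[[0,0,0,0,0,0],[0,0,0,0,0,0],[0,0,0,0,0,0],[0,0,0,0,0,0],[0,0,0,0,0,0],[0,0,0,0,0,0]], grip=-1)

```text
clock: 14.85
eef_pos: [690.5, -65.3, 5.4]
tool_rot: [3.139, -0.0, 1.419]
force: [-0.5, 0.5, 5.2]
width: 26.5
```

```bash
cat >> plan.py <<'E'
def shim(tip,yaw=98.6,tilt=0): return np.array(tip)-rot(yaw,tilt).apply([74,0,5]),yaw,tilt
E
python3 - <<'E'
from plan import *
p,r=load()
plan([([p[0],p[1],110],81.3,0),shim(box(-145,-46,110)),shim(box(-135,-46,91))])
E
```

```text
[0.0, 0.0, -10.5, 0.0, 0.0, 0.0]
[5.56, -7.17, -11.0, 0.0, 0.0, -17.3]
[6.52, -7.47, -9.1, 0.0, 0.0, -17.3]
```

>>> move_arm(increments=[[0,0,-3,0,0,0],[0,0,-7,0,0,0],[0,0,-10.5,0,0,0],[1.4,-1.8,-10.8,0,0,-4],[2.8,-3.6,-10.9,0,0,-8],[4.2,-5.4,-11,0,0,-13],[5.56,-7.17,-11,0,0,-17.3],[5.56,-7.17,-11,0,0,-17.3],[6,-7.3,-10,0,0,-17.3],[6.52,-7.47,-9.1,0,0,-17.3],[6.52,-7.47,-9.1,0,0,-17.3],[6.52,-7.47,-9.1,0,0,-17.3]])

```text
clock: 16.05
eef_pos: [625.3, 10.2, 94.1]
tool_rot: [-3.141, -0.0, 1.72]
force: [-0.6, 0.1, -0.3]
width: 26.6
```

```bash
python3 - <<'E'
from h import *
from plan import *
s=eyes.get_image("scene");t=eyes.get_image("top")
cv2.imwrite("pics/s6.png",s[:,:,::-1]);cv2.imwrite("pics/t6.png",t[:,:,::-1])
cv2.imwrite("pics/g6.png",np.hstack([cv2.resize(s[200:290,250:350],(500,450),interpolation=2),cv2.resize(t[110:200,140:200],(300,450),interpolation=2)])[:,:,::-1])
st=ctrl.read_state();print(st["eef_pos"],load()[0],st["tool_rot"],st["force"])
print("pred tip",proj("scene",[box(-135,-46-14,96),box(-135,-46+14,96)]),"head top back ctr",proj("scene",[box(-205,-46,115)]), "box front corner",proj("scene",[box(-110,-100,85),box(-110,-46,85)]))
E
```

```text
[625.7912043    9.99528091  94.86157395] [625.36392     10.23837694  96.04433216] [3.14099449e+00 6.56648385e-07 1.71991738e+00] [-0.46407779 -0.83288813 -1.40784629]
pred tip [[290.91149758 247.86528654]
 [297.99733074 241.6442862 ]] head top back ctr [[274.96056169 226.03055911]] box front corner [[287.66985847 265.05120897]
 [301.54668162 252.5451757 ]]
```

View pics/g6.png

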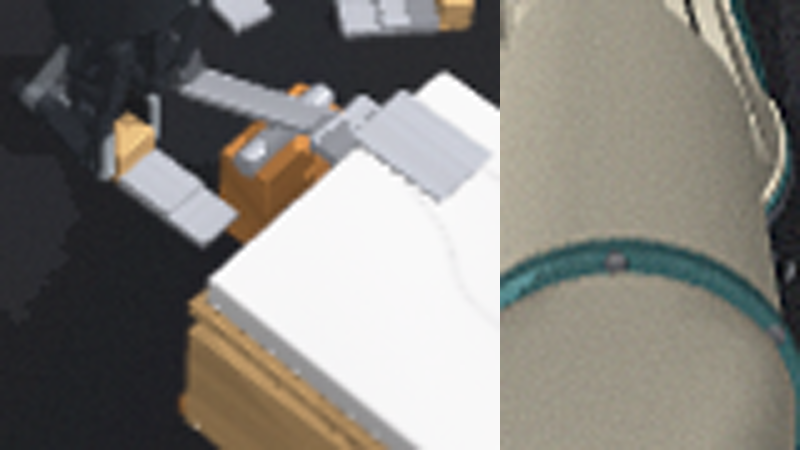

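```bash
python3 - <<'E'
from h import *
from plan import *
print("junction pred",proj("scene",[box(-195,-60,99),box(-195,-32,99)]), "z-5:",proj("scene",[box(-195,-46,94)]))
s=cv2.imread("pics/s6.png");h=cv2.cvtColor(s,cv2.COLOR_BGR2HSV)
m=((h[...,1]<70)&(h[...,2]>120)).astype(np.uint8);m[:,299:]=0;m[:228]=0;m[:,:270]=0;m[250:]=0
c=max(cv2.findContours(m,0,1)[0],key=cv2.contourArea);print(cv2.boxPoints(cv2.minAreaRect(c)))
plan([shim(box(-116,-46,90)),shim(box(-98,-46,90))])
E
```

```text
junction pred [[274.12047318 234.81625481]
 [281.24080385 228.89236306]] z-5: [[277.69980844 233.01824654]]
[[273.4448  235.70665]
 [279.48264 228.02211]
 [297.45743 242.14513]
 [291.4196  249.82967]]
[1.9, 0.0, 0.11, 0.0, 0.0, 0.0]
[3.7, 0.0, 0.11, 0.0, 0.0, 0.0]
```

>>> move_arm(increments=[[0.5,0,0.05,0,0,0],[1,0,0.1,0,0,0],[1.5,0,0.11,0,0,0],[1.9,0,0.11,0,0,0],[2.2,0,0.11,0,0,0],[2.5,0,0.11,0,0,0],[2.8,0,0.11,0,0,0],[3.1,0,0.11,0,0,0],[3.4,0,0.11,0,0,0],[3.7,0,0.11,0,0,0],[3.7,0,0.11,0,0,0]])

```text
clock: 17.25
eef_pos: [619.8, 47.8, 93.9]
tool_rot: [3.141, -0.001, 1.721]
force: [-1.0, 1.4, -0.2]
width: 26.6
```

>>> move_arm(increments=[[0,0,0.05,0,0,0],[0,0,0.1,0,0,0],[0,0,0.15,0,0,0],[0,0,0.15,0,0,0]])

```text
clock: 17.65
eef_pos: [619.8, 46.9, 92.3]
tool_rot: [3.141, -0.0, 1.72]
force: [-0.3, 0.2, -1.7]
width: 26.3
```

>>> move_arm(increments=[[0,0,0.05,0,0,0],[0,0,0.1,0,0,0],[0,0,0.1,0,0,0],[0,0,0.1,0,0,0]])

```text
clock: 18.05
eef_pos: [619.9, 47.0, 91.4]
tool_rot: [3.141, -0.0, 1.721]
force: [-0.0, 0.8, -1.2]
width: 26.6
```

```bash
python3 - <<'E'
from cell import ctrl,eyes
import numpy as np
# average a few readings (each camera call advances 0.05 s)
f=[]
for i in range(4): eyes.get_image("top");s=ctrl.read_state();f.append(np.r_[s["force"],s["torque"],s["eef_pos"]])
print(np.mean(f,0).round(2),np.std(f,0).round(2))
E
```

```text
[ 1.0000e-01 -4.9000e-01 -7.8000e-01 -5.0000e-02  0.0000e+00 -2.0000e-02
  6.1994e+02  4.7070e+01  9.1440e+01] [0.33 0.3  0.39 0.02 0.04 0.07 0.01 0.01 0.01]
```

>>> move_arm(increments=[[0,0,0.05,0,0,0],[0,0,0.1,0,0,0],[0,0,0.1,0,0,0],[0,0,0.1,0,0,0]])

```text
clock: 18.65
eef_pos: [620.0, 47.1, 90.5]
tool_rot: [3.141, -0.0, 1.721]
force: [-0.8, -0.4, -0.5]
width: 26.6
```

>>> move_arm(increments=[[0,0,0.05,0,0,0],[0,0,0.1,0,0,0],[0,0,0.1,0,0,0],[0,0,0.1,0,0,0]])

```text
clock: 19.05
eef_pos: [620.0, 46.9, 89.7]
tool_rot: [3.141, -0.0, 1.721]
force: [-1.4, -2.0, 4.1]
width: 26.6
```

>>> move_arm(increments=[[0,0,-0.05,0,0,0],[0,0,-0.1,0,0,0],[0.3,0,-0.1,0,0,0],[0.6,0,-0.1,0,0,0],[0.9,0,-0.1,0,0,0],[1.2,0,-0.1,0,0,0],[1.5,0,-0.1,0,0,0],[1.8,0,-0.1,0,0,0],[2.1,0,-0.1,0,0,0],[2.4,0,-0.1,0,0,0],[2.4,0,-0.1,0,0,0],[2.4,0,-0.1,0,0,0]])

```text
clock: 20.25
eef_pos: [616.2, 71.5, 90.4]
tool_rot: [3.141, -0.001, 1.721]
force: [0.3, 0.3, -0.1]
width: 26.6
```

```bash
cat > f.py <<'E'
from cell import ctrl,eyes
import numpy as np
f=[]
for i in range(4): eyes.get_image("top");s=ctrl.read_state();f.append(np.r_[s["force"],s["torque"],s["eef_pos"]])
print(np.mean(f,0).round(2),np.std(f,0)[:3].round(2))
E
python3 f.py; python3 lid.py
```

```text
[ 1.8000e-01  4.0000e-01 -1.5000e-01  1.4000e-01  1.0000e-02  2.0000e-02
  6.1626e+02  7.1110e+01  9.0390e+01] [0.42 0.29 0.56]
[[0.5799999833106995, -2.9800000190734863], [-5.789999961853027, 3.680000066757202], [-246.10000610351562, -282.260009765625], [-4.260000228881836, -5.070000171661377]] per0.1rad [ 1.45882234 -4.28113214]
[-2.99 -2.73 -2.46 -2.28 -2.02 -1.77 -1.49 -1.25 -0.99 -0.78]
[ 0.54000806  0.40070412 -0.75957156] [616.28588002  70.83324838  90.38819091]
```

>>> move_arm(increments=[[0.05,0,0,0,0,0],[0.1,0,0,0,0,0],[0.15,0,0,0,0,0],[0.2,0,0,0,0,0],[0.2,0,0,0,0,0]])

```text
clock: 21.0
eef_pos: [616.0, 72.8, 90.4]
tool_rot: [3.141, -0.0, 1.721]
force: [-0.5, -0.6, -0.3]
width: 26.4
```

>>> move_arm(increments=[[0.05,0,0,0,0,0],[0.1,0,0,0,0,0],[0.15,0,0,0,0,0],[0.15,0,0,0,0,0]])

```text
clock: 21.4
eef_pos: [615.8, 74.5, 90.4]
tool_rot: [3.141, -0.0, 1.721]
force: [0.3, 0.0, 0.2]
width: 26.5
```

>>> move_arm(increments=[[0.05,0,0,0,0,0],[0.1,0,0,0,0,0],[0.15,0,0,0,0,0],[0.15,0,0,0,0,0]])

```text
clock: 21.8
eef_pos: [615.5, 75.9, 90.4]
tool_rot: [3.141, -0.0, 1.721]
force: [-0.9, -0.3, -0.5]
width: 26.6
```

>>> move_arm(increments=[[0.05,0,0,0,0,0],[0.1,0,0,0,0,0],[0.15,0,0,0,0,0],[0.15,0,0,0,0,0]])

```text
clock: 22.2
eef_pos: [615.3, 77.4, 90.4]
tool_rot: [3.141, -0.0, 1.721]
force: [0.1, -0.4, -0.2]
width: 26.6
```

>>> move_arm(increments=[[0.05,0,0,0,0,0],[0.1,0,0,0,0,0],[0.15,0,0,0,0,0],[0.15,0,0,0,0,0]])

```text
clock: 22.6
eef_pos: [615.1, 78.9, 90.4]
tool_rot: [3.141, -0.0, 1.721]
force: [-1.0, -0.5, -0.7]
width: 26.8
```

>>> move_arm(increments=[[0.05,0,0,0,0,0],[0.1,0,0,0,0,0],[0.15,0,0,0,0,0],[0.15,0,0,0,0,0]])

```text
clock: 23.0
eef_pos: [615.0, 79.9, 90.4]
tool_rot: [3.141, 0.0, 1.721]
force: [1.1, -2.0, -0.1]
width: 26.7
```

```bash
python3 f.py
```

```text
[ 1.2000e-01 -1.2600e+00  3.0000e-01 -3.1000e-01 -6.0000e-02  1.0000e-02
  6.1495e+02  7.9910e+01  9.0420e+01] [0.41 0.47 0.49]
```

>>> move_arm(increments=[[0.03,0,0,0,0,0],[0.05,0,0,0,0,0],[0.05,0,0,0,0,0]])

```text
clock: 23.5
eef_pos: [614.9, 80.0, 90.4]
tool_rot: [3.141, 0.001, 1.72]
force: [1.4, -3.4, -0.0]
width: 26.7
```

```bash
python3 f.py
```

```text
[ 1.3000e-01 -4.3800e+00  5.0000e-01 -8.5000e-01 -1.0000e-01  3.0000e-02
  6.1494e+02  7.9950e+01  9.0440e+01] [0.36 0.27 0.29]
```

>>> move_arm(increments=[[0,0,0.04,0,0,0],[0,0,0.08,0,0,0],[0,0,0.1,0,0,0],[-0.03,0,0.1,0,0,0],[-0.05,0,0.1,0,0,0],[-0.05,0,0.1,0,0,0]])

```text
clock: 24.3
eef_pos: [615.0, 79.9, 90.2]
tool_rot: [3.141, 0.0, 1.72]
force: [-0.3, -5.6, 6.6]
width: 26.6
```

```bash
python3 f.py
```

```text
[-1.4200e+00 -4.7200e+00  6.6500e+00 -8.6000e-01  3.1000e-01  4.0000e-02
  6.1498e+02  7.9900e+01  9.0260e+01] [0.41 0.25 0.42]
```

>>> move_arm(increments=[[0,0,-0.04,0,0,0],[0,0,-0.06,0,0,0],[0,0,-0.06,0,0,0]])

```text
clock: 24.8
eef_pos: [615.0, 79.9, 90.3]
tool_rot: [3.141, 0.0, 1.721]
force: [-0.4, -4.7, 6.0]
width: 26.5
```

```bash
python3 f.py
```

```text
[-6.1000e-01 -4.8400e+00  5.1800e+00 -9.4000e-01  1.8000e-01  8.0000e-02
  6.1498e+02  7.9930e+01  9.0280e+01] [0.58 0.44 0.52]
```

>>> move_arm(increments=[[0,0,0,0,0,0],[0,0,0,0,0,0],[0,0,0,0,0,0],[0,0,0,0,0,0],[0,0,0,0,0,0]], grip=0.1)

```text
clock: 25.5
eef_pos: [614.8, 80.7, 89.9]
tool_rot: [3.141, -0.001, 1.721]
force: [-0.4, 1.1, -1.3]
width: 47.1
```

```bash
python3 f.py; python3 - <<'E'
from plan import *
from cell import ctrl
s=ctrl.read_state()
# resync commanded: tracked sums
p=np.array(s["eef_pos"])  # measured; sag about 0.5-1 mm in z, below
print(p)
E
```

```text
[ 1.2000e-01 -1.6000e-01 -2.0000e-02  2.0000e-02  2.0000e-02 -2.0000e-02
  6.1491e+02  8.0360e+01  8.9970e+01] [0.62 0.14 0.35]
[614.9399078   80.26475951  90.02502804]
```

```bash
python3 - <<'E'
from plan import *
p,r=load();p=p+r.apply([33.5,0,3.9]);save(p,r);print(p)
L=lev(22,53);g=L[0];R_=rot(99,22);q=g+R_.apply([0,0,-90])
plan([(p+[0,0,100],98.6,0),([q[0],q[1]-10,190],99,22),(q,99,22),(g,99,22)])
E
```

```text
[614.82670308  79.94805835  91.0666442 ]
[0.0, 0.0, -10.0, 0.0, 0.0, 0.0]
[-17.62, -9.42, -9.9, 0.1, 22.0, -0.4]
[-16.63, -9.27, -3.34, 0.1, 22.0, -0.4]
[-13.26, -9.3, 5.0, 0.1, 22.0, -0.4]
```

>>> move_arm(increments=[[0,0,-1.5,0,0,0],[0,0,-4,0,0,0],[0,0,-8,0,0,0],[0,0,-10,0,0,0],[-4,-2.2,-10,0,6,-0.1],[-8,-4.4,-10,0,12,-0.2],[-12,-6.6,-10,0.1,18,-0.3],[-17.62,-9.42,-9.9,0.1,22,-0.4],[-17.62,-9.42,-9.9,0.1,22,-0.4],[-17.62,-9.42,-9.9,0.1,22,-0.4],[-16.63,-9.27,-3.34,0.1,22,-0.4],[-16.63,-9.27,-3.34,0.1,22,-0.4],[-16.63,-9.27,-3.34,0.1,22,-0.4]], grip=0.1)

```text
clock: 27.0
eef_pos: [546.9, -94.7, 122.3]
tool_rot: [-3.138, -0.387, 1.731]
force: [-0.1, 0.5, -0.2]
width: 47.1
```

```bash
python3 lid.py; python3 - <<'E'
from h import *
s=eyes.get_image("scene")
cv2.imwrite("pics/g7.png",cv2.resize(s[170:280,220:350],(780,660),interpolation=2)[:600,:,::-1])
E
```

```text
[[0.5799999833106995, -2.9700000286102295], [-5.659999847412109, 3.5299999713897705], [-254.25999450683594, -283.67999267578125], [-4.260000228881836, -5.050000190734863]] per0.1rad [ 1.45882234 -4.28113214]
[-3.   -2.72 -2.46 -2.28 -2.02 -1.77 -1.49 -1.25 -0.98 -0.76]
[ 0.1093635  -0.26844475  0.20348149] [548.20493161 -95.39849632 123.77596004]
```

View pics/g7.png

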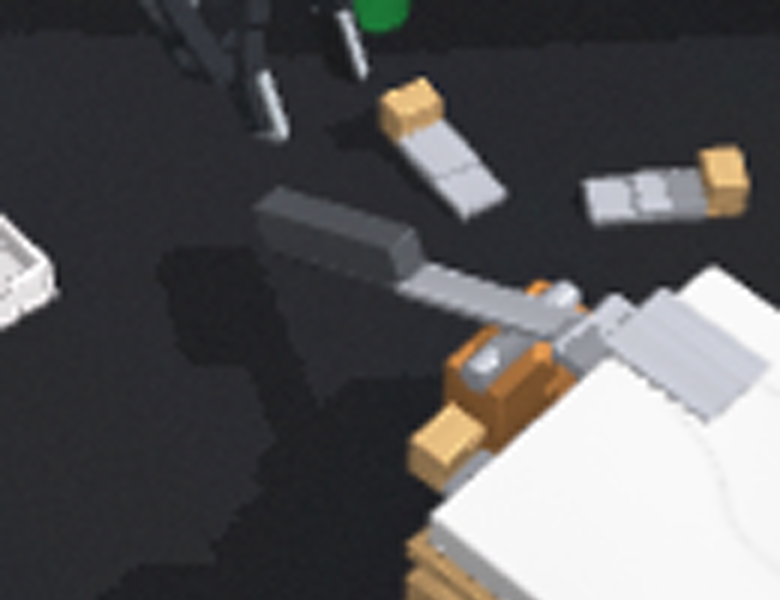

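The spacer head is at (450,445), with its tongue under the lid edge and the head clear. The bar handle (340,230) is still propping the lid, so I'll regrasp it.

>>> move_arm(increments=[[0,0,3,0,0,0],[0,0,6,0,0,0],[0,0,8,0,0,0],[0,0,9,0,0,0],[0,0,9,0,0,0],[0,0,9,0,0,0]], grip=0.1)

```text
clock: 27.7
eef_pos: [544.1, -65.1, 41.2]
tool_rot: [3.139, -0.383, 1.729]
force: [0.4, 0.1, 0.3]
width: 47.2
```

>>> move_arm(increments=[[0,0,0,0,0,0],[0,0,0,0,0,0],[0,0,0,0,0,0],[0,0,0,0,0,0],[0,0,0,0,0,0],[0,0,0,0,0,0]], grip=-1)

```text
clock: 28.3
eef_pos: [543.6, -65.4, 40.4]
tool_rot: [3.14, -0.383, 1.728]
force: [1.1, -2.2, 5.1]
width: 18.9
```

```bash
python3 f.py; python3 - <<'E'
from plan import *
plan([lev(18,53),lev(14,53),lev(10,52.5),lev(6,52),lev(2,51)])
E
```

```text
[ 6.0000e-01 -2.8000e+00  5.5700e+00 -2.0000e-01 -7.0000e-02  5.0000e-02
  5.4363e+02 -6.5380e+01  4.0400e+01] [0.57 0.36 0.37]
[0.12, 0.0, -0.74, 0.0, -4.0, 0.0]
[0.28, 0.0, -1.48, 0.0, -8.0, 0.0]
[0.45, 0.0, -2.21, 0.0, -12.0, 0.0]
[0.68, 0.0, -2.93, 0.0, -16.0, 0.0]
[0.9, 0.0, -3.65, 0.0, -20.0, 0.0]
```

>>> move_arm(increments=[[0.03,0,-0.19,0,-1,0],[0.06,0,-0.37,0,-2,0],[0.09,0,-0.55,0,-3,0],[0.12,0,-0.74,0,-4,0],[0.16,0,-0.92,0,-5,0],[0.2,0,-1.11,0,-6,0],[0.24,0,-1.3,0,-7,0],[0.28,0,-1.48,0,-8,0],[0.32,0,-1.66,0,-9,0],[0.36,0,-1.85,0,-10,0],[0.41,0,-2.03,0,-11,0],[0.45,0,-2.21,0,-12,0],[0.51,0,-2.39,0,-13,0],[0.57,0,-2.57,0,-14,0],[0.62,0,-2.75,0,-15,0],[0.68,0,-2.93,0,-16,0],[0.79,0,-3.29,0,-18,0],[0.9,0,-3.65,0,-20,0],[0.9,0,-3.65,0,-20,0]])

```text
clock: 30.4
eef_pos: [543.3, -68.6, 77.6]
tool_rot: [3.141, -0.034, 1.731]
force: [1.0, -0.5, -1.4]
width: 18.5
```

```bash
python3 f.py; python3 lid.py
```

```text
[ 7.1000e-01  8.3000e-01  7.9000e-01  7.8000e-01 -8.0000e-02 -8.0000e-02
  5.4322e+02 -6.8670e+01  7.7040e+01] [0.39 0.66 0.53]
[[0.3100000023841858, -1.8300000429153442], [-5.380000114440918, 3.759999990463257], [-234.39999389648438, -276.82000732421875], [-4.699999809265137, -4.679999828338623]] per0.1rad [ 1.45882234 -4.28113214]
[-1.77 -1.58 -1.46 -1.36 -1.2  -1.04 -0.89 -0.73 -0.56 -0.44]
[0.14813241 2.22329863 1.29213467] [543.17463925 -68.69912394  76.8223597 ]
```

```bash
python3 - <<'E'
from plan import *
plan([lev(2,51,dz=3),bar(box(-205,48,82),99,2),bar(box(-215,48,120),99,0),([550,-310,90],99,0),([550,-310,7],99,0)])
E
```

```text
[0.01, 0.0, -0.3, 0.0, 0.0, 0.0]
[-8.85, -0.06, -0.63, 0.0, 0.0, 0.0]
[-9.69, -0.07, -5.02, 0.0, -2.0, 0.0]
[-23.72, -3.11, -2.02, 0.0, -2.0, 0.0]
[-24.01, -3.12, 6.28, 0.0, -2.0, 0.0]
```

>>> move_arm(increments=[[0,0,-0.15,0,0,0],[0.01,0,-0.3,0,0,0],[-0.6,0,-0.32,0,0,0],[-1.5,0,-0.36,0,0,0],[-2.7,-0.02,-0.4,0,0,0],[-4.2,-0.03,-0.46,0,0,0],[-5.8,-0.04,-0.52,0,0,0],[-7.4,-0.05,-0.58,0,0,0],[-8.85,-0.06,-0.63,0,0,0],[-9.3,-0.06,-2.5,0,-1,0],[-9.69,-0.07,-5.02,0,-2,0],[-13,-0.8,-4.4,0,-2,0],[-17,-1.7,-3.5,0,-2,0],[-21,-2.5,-2.6,0,-2,0],[-23.72,-3.11,-2.02,0,-2,0],[-23.72,-3.11,-2.02,0,-2,0]])

```text
clock: 32.25
eef_pos: [546.8, -317.9, 87.5]
tool_rot: [-3.138, 0.003, 1.719]
force: [-1.1, -0.8, -5.0]
width: 18.7
```

>>> move_arm(increments=[[-0.05,0,1.5,0,0,0],[-0.15,0,4,0,0,0],[-0.2,0,6,0,0,0],[-0.27,0,7.3,0,0,0],[-0.29,0,8,0,0,0],[-0.29,0,8.3,0,0,0],[-0.29,0,8.3,0,0,0],[-0.29,0,8.3,0,0,0]])

```text
clock: 33.05
eef_pos: [551.5, -312.8, 6.8]
tool_rot: [3.14, 0.001, 1.728]
force: [0.6, -0.0, -5.1]
width: 18.9
```

```bash
python3 f.py; python3 lid.py
```

```text
[-5.0000e-02 -3.0000e-02 -5.1500e+00 -8.0000e-02 -1.0000e-02  1.0000e-02
  5.5114e+02 -3.1291e+02  6.6600e+00] [0.53 0.38 0.49]
[[0.3100000023841858, -1.8300000429153442], [-5.369999885559082, 3.75], [-285.6700134277344, -282.29998779296875], [0.14000000059604645, -0.8399999737739563]] per0.1rad [ 1.45882234 -4.28113214]
[-1.76 -1.58 -1.45 -1.37 -1.19 -1.04 -0.89 -0.74 -0.55 -0.41]
[-1.18866422  0.16623201 -5.23220553] [ 550.82591423 -312.83686198    6.36988943]
```

Lid is steady at about 0.04. Lower the bar until the table is felt, then release.

>>> move_arm(increments=[[0,0,0.05,0,0,0],[0,0,0.1,0,0,0],[0,0,0.15,0,0,0],[0,0,0.15,0,0,0]])

```text
clock: 33.7
eef_pos: [550.7, -312.7, 5.4]
tool_rot: [3.141, 0.0, 1.728]
force: [-3.1, 1.3, 4.8]
width: 18.9
```

>>> move_arm(increments=[[0,0,0,0,0,0],[0,0,0,0,0,0],[0,0,0,0,0,0],[0,0,0,0,0,0],[0,0,0,0,0,0],[0,0,-2,0,0,0],[0,0,-6,0,0,0],[0,0,-10,0,0,0],[0,0,-15,0,0,0],[0,-3,-19,0,0,0],[0,-7,-20,0,0,0],[0,-11,-20,0,0,0],[0,-14,-20,0,0,0],[0,-14,-20,0,0,0]], grip=0.3)

```text
clock: 35.1
eef_pos: [406.9, -336.1, 204.5]
tool_rot: [-3.137, -0.0, 1.722]
force: [1.0, -0.5, 0.6]
width: 55.4
```

```bash
python3 lid.py; python3 - <<'E'
from h import *
s=eyes.get_image("scene");t=eyes.get_image("top")
cv2.imwrite("pics/g8.png",np.hstack([cv2.resize(s[130:340,180:410],(460,420),interpolation=2),cv2.resize(t[110:280,70:200],(321,420),interpolation=2)])[:,:,::-1])
E
```

```text
[[0.3100000023841858, -1.8300000429153442], [-5.369999885559082, 3.75], [-269.2200012207031, -282.79998779296875], [0.029999999329447746, -0.9100000262260437]] per0.1rad [ 1.45882234 -4.28113214]
[-1.77 -1.59 -1.45 -1.37 -1.18 -1.04 -0.89 -0.72 -0.56 -0.43]
[ 0.21077241 -0.09853908 -0.24038691] [ 410.07960536 -335.50602985  204.72485779]
```

View pics/g8.png

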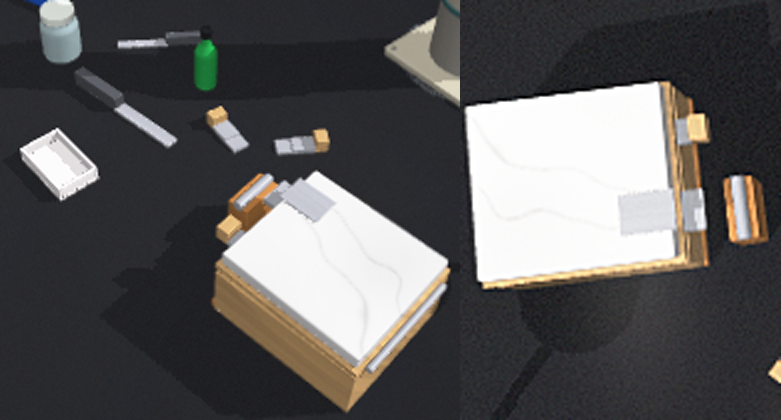

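The bar lies flat on the table (crop (125,105)). The spacer sits square under the lid (right crop (693,128)), and the jar, bottle and dish are where they were.

```bash
python3 - <<'E'
from cell import ctrl
print(ctrl.read_state()["qd"].round(3)); print(ctrl.finish_job())
E
```

```text
[-0.017  0.011 -0.01  -0.013 -0.002  0.003  0.003]
the job is handed in; nothing more can be done
None
```

The lid is propped ajar on the spacer, the bar is back on the table, and the job was handed in at about 35 s of the 72 s allowed. No verdict was reported.

- **Levering:** I levered the lid to about 0.065 rad, measured from image shift, with no sign of reaching the hinge stop. Released, the bar held the lid there by its own weight.
- **Spacer:** I slid it in on the plain half until the tip met resistance about 45 mm in. I pressed to about 4.5–5 N, under the 10 N that shoves the strip, with no forward creep. I then set it on the bed and let go.
- **Bar:** I lowered it until the lid settled on the spacer, pulled it out, set it on the table until contact was felt, and let go.

**Last checks:**
- The lid held steady across several readings. Two image estimates gave 0.039 and 0.043 rad, both inside the 0.033–0.048 band.
- In the final picture the bar lies flat and clear, and the spacer is square with its head clear of the lid edge. The jar, bottle and dish look unmoved.
- The arm stands clear, with near-zero force.

**Not checked directly:** The tip's distance to the strip after the lid came down was not felt again. The 0.2 s holds in the two ordered steps and the peak bar-to-lid force could not be read. At rest the wrist force during levering stayed below about 7 N.

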